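Load specimen discs into a spring-fed feeder

ROBOT

A 6-joint arm with a two-finger parallel gripper is mounted at the origin on the work surface; the furniture and walls round the work are solid. World frame = base frame: x ahead of the robot, y to its left, z up, the work surface at z = 0. Lengths are in m, angles in rad, forces in N, time in s.
With the tool pointing down it reaches from about 0.35 to 0.775 m from the base axis. Payload 7.3 kg.
Tool frame: the origin (TCP) lies midway between the tips of the shut fingers; the grasp point (between the pads) lies 19 mm behind it; z points along the fingers, y is the line along which they close (so a half turn about z gives the same grasp; the last joint's range is limited). The gripper opens to 92 mm and grips with 3 to 60 N. Pads are 19 mm wide; open, the fingers measure 130 mm over their backs; the gripper's body (75 mm by 190 mm) begins 47 mm behind the grasp point.
Start: joints at [1.085, 0.342, 1.524, -0, 1.275, -0.146], TCP at [0.175, 0.495, 0.227] pointing down, gripper open.
Joint ranges: [-2.53, 2.53], [-0.77, 2.02], [0.04, 2.7], [-1, 4.14], [0.28, 2.66], [-3.11, 3.11]. Speed limits (rad/s): [2.57, 2.57, 3.14, 3.14, 3.14, 3.14].

INTERFACE

Orientations are given as [roll, pitch, yaw] about the fixed x, y, z axes, in that order (R = Rz(yaw) Ry(pitch) Rx(roll)).
In Python, from cell import monitor, vision, workorder gives the robot as it stands.
- The arm moves only by the tool move_arm, never from a script. Its argument "rows" is a list of rows, each a list of 5 numbers: the shift along the world's x, y, z in mm, then the turn about the world's z in rad, then the closure, from -1 (fully open) to 1 (shut). A call has 1 to 12 rows; each row shifts and turns the commanded pose from where the row before left it; what a row does not reach is not made up. A row lasts 1/10 s, in which the tool goes at most 50 mm and 8.59 degrees, less where a joint would pass 70% of its speed; a pose out of reach is approached as far as the arm can. A call is refused whole if a number of a shift passes 50 or a number of a turn 0.15, either way. A call with a gripper value outside its range is refused whole. The fingers move at their own pace and stop on an object; "newtons" is the grip in N (left out, the last holds). Time passes only in rows, so rows that do not move let the fingers close. It gives the time, the measured TCP pose, the force, the opening and the grip force at its end, in the units of the state.
- monitor.observe(): the state, without advancing time (a new reading comes with each control period).
- vision.read_camera(name): name is "scene" or "top" or "wrist"; returns the picture (480x640x3 uint8, red, green, blue); there is no depth.
- vision.get_calibration(name): a dict with "K" (3x3 intrinsics, pixels), "T" (4x4, takes a point from camera to world coordinates); the wrist camera has in their place "mount" (4x4, takes a point from camera to tool coordinates, whose origin is the TCP and whose axes are the flange's). Camera axes: x right, y up, looking along -z (the intrinsics and any distortion apply to the point x, -y, -z); pixel columns grow to the right and rows downward; lengths in m; the calibration is good to about 2 mm. A picture is of the moment at which its call begins: read the wrist's pose just before it. get_calibration takes no time and is no camera call.
- workorder.hand_in(): hands the job in; it is judged then, once.
The state is a dict: "time": time; "qpos": joint angles; "qvel": joint speeds; "joint_efforts": joint torques, N m; "tool_pos": TCP position; "tool_rot": TCP orientation; "contact_force": force on the tool from outside, world axes, zero at the start; "torque": the same for the moment, N m; "opening": finger opening in m; "grip_force": force on a finger pad.
Only numpy, scipy, OpenCV 4.12 (cv2) and the standard library are available. Lean on these libraries where they do the work, as an engineer would, in place of code of your own. Each camera call takes 0.05 s, during which the arm holds its last target. There are 200 camera calls.

TASK

Load the two resin-mounted specimen discs into the spring-fed feeder: lay the thick disc flat between the guide rods and push it down against the follower until both side catches snap in over it, then push the thin disc down on top of it until the catches hold that one too. Then press the lever at the feeder's front down until its own catch holds it down. Leave the glassware and the other things on the bench where they stand.

Things in the scene. Friction and masses are not known exactly. Their poses are not given: they have to be found in the camera images.
- feeder: Spring-fed specimen feeder, fixed to the bench, 180 x 76 x 98 mm high; origin on the bench under the stack axis, z up, x from the lever side (-x, roughly toward the robot) to the rear. Grey spring housing: x +-50, y +-38 mm, top at z 30 mm. Catch posts at x +-34 to +-46, y +-11 mm, up to z 89 mm.
- stack_mouth (a point): Point on the stack axis at feeder z 70 mm, the catches' underside. Four 6 mm guide rods at feeder x +-21, y +-15 mm, straight up to z 82, then flaring out to z 98 mm; a 40 mm disc has 2 to 4 mm play. The +y and -y sides are open (36 mm gaps, down to the housing): fingers closing along feeder y can hold a disc by its rim on the way down, or push it with shut tips.
- follower (a joint): Sprung platform of the stack, 34 x 22 mm: 0 = fully up (its top at feeder z 68 mm), grows as it is pushed down, at most 0.031 m. About 4 N at the start, plus 0.2 N per mm. With the thick disc loaded it rests at about 0.014, with both at about 0.024.
- catch_front (a joint): Sprung snap catch on the lever side: 12 mm wide nose, 16 mm from the axis, flat below at feeder z 70, bevelled above up to z 82 mm. 0 = in; grows to 0.007 m as a disc pushed down forces it out; snaps back over a disc whose top is below z 70 mm (go 2 to 5 mm lower). A disc let go above rests on the bevels. Passing both catches and the follower takes up to about 15 N.
- catch_rear (a joint): The same catch on the other side (+x) of the stack; 0 = fully in, grows outward. If a disc is left tilted with only one catch over it, another push on its middle with shut fingertips seats it.
- thick_disc_center (a point): Centre (half-way up) of the thick specimen disc: grey resin, 40 mm diameter, 16 mm thick, a round steel spot in its top face; lies flat on the bench. Its z axis is the disc's axis.
- thin_disc_center (a point): Centre (half-way up) of the thin specimen disc: grey resin, 40 mm diameter, 10 mm thick, a small oblong steel patch in its top face; lies flat on the bench. Its z axis is the disc's axis.
- lever_pad (a point): Centre of the top of the black pad (26 x 24 mm) on the lever's free end, 60 mm from the hinge (feeder x -56, z 34 mm). At feeder x -109, z 63 mm when up; x -116, z 40 mm when level. The foot plate below has its top at z 10 mm. The lever's catch block stands beside the lever at feeder x -98 to -82, y 12 to 34 mm, up to z 46 mm.
- lever (a joint): The sprung lever: 0 = up (0.4 rad above level, its spring holds it there); grows as the pad is pressed down, stop at 0.46 rad. Pressing takes 3 to 7 N. Past about 0.38 rad (pad level or a little lower) its side catch snaps over a pin and holds it at about 0.345 rad; short of that it springs back up.
- crucible: Bystander: white porcelain crucible with lid, 43 x 43 x 46 mm, left of the feeder; origin at its underside. Leave it.
- weighing_bottle: Bystander: small lidded glass weighing bottle, 41 x 41 x 52 mm, right of the feeder; origin at its underside. Leave it.
- flask_amber: Bystander: conical flask, 66 x 66 x 105 mm, in front of the feeder, a little to the left; origin at its underside. Leave it.
Mind the look-alikes: they are no part of the job. Leave any blue, orange or purple look-alike of the part that bears thin_disc_center alone.

How it is judged:
On the way, in this order (a step that is already met when the one before it is completed fails the run):
1. the thick disc is in the stack with both catches snapped in over it (z of thick_disc_center in the frame of feeder between 0.048 and 0.0635 m and horizontal distance between thick_disc_center and feeder below 0.006 m and angle between thick_disc_center's own z axis and vertical below 0.12 rad and value of joint each of catch_front, catch_rear below 0.002 m), for 0.2 s.
2. the thin disc is in the stack on top of the thick one with both catches snapped in over it (z of thin_disc_center in the frame of feeder between 0.055 and 0.0665 m and horizontal distance between each of thin_disc_center, thick_disc_center and feeder below 0.006 m and angle between each of thin_disc_center, thick_disc_center's own z axis and vertical below 0.12 rad and z of thick_disc_center in the frame of feeder between 0.04 and 0.0545 m and z of thin_disc_center in the frame of thick_disc_center above 0.01 m and value of joint each of catch_front, catch_rear below 0.002 m), for 0.2 s.
3. the lever is down (value of joint lever above 0.3 rad), for 0.2 s.
At the end, for the whole second after the job is handed in: Thin disc held by the catches on top of the thick one: centres 55-66.5 and 40-54.5 mm above the feeder's origin, within 6 mm of the stack axis and 0.12 rad of flat, at rest; both catches in (under 2 mm); the lever stays down by itself (over 0.30 rad) (all of step 2 and value of joint lever above 0.3 rad and linear speed of each of thick_disc, thin_disc below 0.02 m/s); the robot touches nothing.
It fails at once if a bystander (crucible, weighing bottle or flask) was moved more than 4 cm or tipped over (distance of any of crucible, weighing_bottle, flask_amber from where it was at the start of the episode above 0.04 m or angle between any of crucible, weighing_bottle, flask_amber's own z axis and vertical above 0.6 rad).
It also fails if it takes over 72 s, if anything falls off the work surface, if the arm or the gripper's body presses on something with over 40 N, if the wrist force passes 120 N, or if a joint passes its speed limit or range.

## Working session

There is one attempt and no reset: what is moved stays moved. The work goes in short steps, Python scripts to look and compute and a tool call to move; the robot and the scene stay as the last step left them, time stands still between calls to the robot, and variables do not carry over. Pictures are saved under pics/ and viewed, at most 10 in all, crops included, and the job is handed in when it is done.

Besides the shell and the picture viewer there is one more tool, called as a command line: name --pt "numbers of a row" for each row, then --argument value for the rest. move_arm: Moves the arm, as the interface text tells. Its arguments: {"type":"object","properties":{"rows":{"type":"array","items":{"type":"array","items":{"type":"number"}}},"newtons":{"type":"number"}},"required":["rows"]}

```bash
mkdir -p pics
cat > h.py <<'E'
import numpy as np,cv2
from cell import monitor,vision,workorder
def ray(cal,px):
    K=np.array(cal["K"]);T=np.array(cal["T"])
    d=cal.get("dist");p=np.array(px,float)
    u=np.linalg.solve(K,[p[0],p[1],1]); return T[:3,3],T[:3,:3]@np.array([u[0],-u[1],-u[2]])
def onz(cal,px,z):
    o,d=ray(cal,px);return o+d*(z-o[2])/d[2]
def proj(cal,P):
    K=np.array(cal["K"]);T=np.array(cal["T"]);c=np.linalg.inv(T)@np.append(P,1)
    q=K@np.array([c[0],-c[1],-c[2]]);return q[:2]/q[2]
E
python3 - <<'E'
from h import *
for n in("scene","top"):
    im=vision.read_camera(n);cv2.imwrite(f"pics/{n}0.png",im[:,:,::-1])
    c=vision.get_calibration(n);print(n,{k:np.round(v,3).tolist() if not isinstance(v,str) else v for k,v in c.items()})
print(monitor.observe()); print(vision.get_calibration("wrist"))
E
```

```text
scene {'K': [[602.904, 0.0, 326.605], [0.0, 602.904, 240.285], [0.0, 0.0, 1.0]], 'T': [[-0.815, 0.361, -0.453, -0.069], [-0.579, -0.529, 0.621, 0.74], [-0.016, 0.768, 0.64, 0.852], [0.0, 0.0, 0.0, 1.0]]}
top {'K': [[595.977, 0.0, 314.519], [0.0, 595.977, 240.616], [0.0, 0.0, 1.0]], 'T': [[-0.018, 0.986, -0.166, 0.319], [-0.999, -0.012, 0.033, 0.014], [0.03, 0.166, 0.986, 1.127], [0.0, 0.0, 0.0, 1.0]]}
{'time': 0.1, 'qpos': array([ 1.08501425e+00,  3.42660005e-01,  1.52491991e+00,  3.76768927e-05,
        1.27541141e+00, -1.45996274e-01]), 'qvel': array([ 2.00381258e-05, -2.75817201e-03, -1.02165913e-03,  2.41957287e-03,
       -6.43144506e-04, -1.37488265e-03]), 'joint_efforts': array([ 4.25939315e-04, -4.32003593e+01, -2.44694102e+01,  7.17741321e-02,
        5.26349957e-02, -5.10360496e-05]), 'tool_pos': array([0.17476888, 0.49466973, 0.22611141]), 'tool_rot': array([-3.14021410e+00, -2.39122382e-04,  2.80179570e+00]), 'contact_force': array([ 0.15165559, -0.0128509 , -0.12087195]), 'torque': array([-0.01234318, -0.03710131,  0.02030785]), 'grip_force': 0.0, 'opening': 0.09188533420678581}
{'K': array([[375.47620452,   0.        , 320.15905533],
       [  0.        , 375.47620452, 230.25912335],
       [  0.        ,   0.        ,   1.        ]]), 'mount': array([[ 2.59471029e-05,  9.64718901e-01,  2.63282056e-01,
         7.06408516e-02],
       [ 9.99999126e-01,  3.23079353e-04, -1.28238074e-03,
        -3.65700370e-04],
       [-1.32219794e-03,  2.63281859e-01, -9.64718049e-01,
        -1.56890770e-01],
       [ 0.00000000e+00,  0.00000000e+00,  0.00000000e+00,
         1.00000000e+00]])}
```

View pics/top0.png

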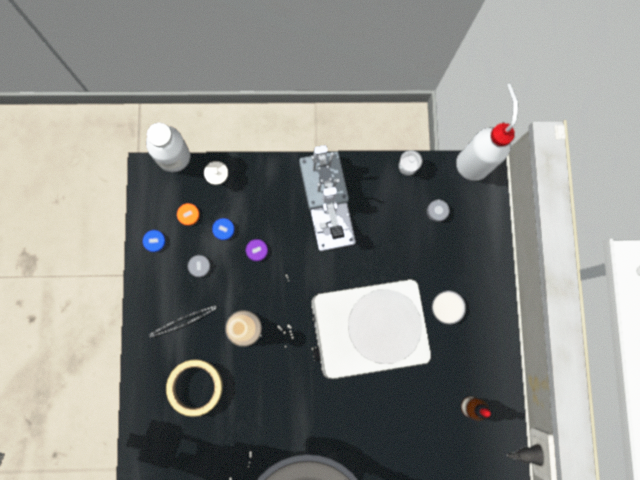

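View pics/scene0.png

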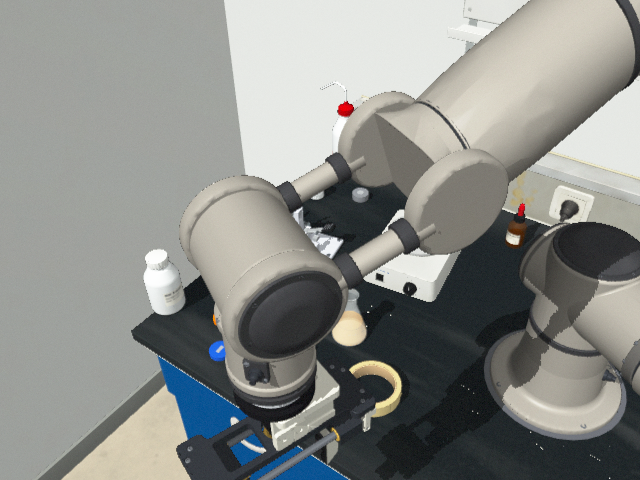

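The top view shows the feeder at about (327,200) with its lever pad at (337,232). Grey discs are at (199,266), with an oblong patch (thin), and at (438,210), with a round spot (thick). I'll zoom in to refine.

Run:
```python
from h import *
im=cv2.imread("pics/top0.png");c=vision.get_calibration("top")
a=cv2.resize(im[140:260,285:385],None,fx=5,fy=5,interpolation=cv2.INTER_CUBIC)
b=cv2.resize(np.vstack([im[180:240,408:468],im[236:296,169:229]]),None,fx=5,fy=5,interpolation=cv2.INTER_CUBIC)
cv2.imwrite("pics/crop1.png",np.hstack([a,b])[:, :800])
for n,p,z in(("thick",(438,210),.016),("thin",(199,266),.010)):
    x,y=p;w=im[y-18:y+18,x-18:x+18].min(2);m=(w>65).astype(np.uint8)
    k,l,s,ct=cv2.connectedComponentsWithStats(m);i=1+s[1:,4].argmax()
    uv=ct[i]+[x-18,y-18];print(n,s[i],uv,onz(c,uv,z))
for n,p,z in(("crucible",(410,160),.046),("bottle?",(216,173),.046),("flask",(240,328),.1),("pad",(337,232),.063),("white r",(449,307),.03),("beige",(410,162),.05)):print(n,onz(c,p,z).round(3))
```

```text
thick [  6   7  24  23 418] [437.54784689 209.94019139] [ 0.56249452 -0.25979712  0.016     ]
thin [  6   6  23  24 425] [198.29647059 265.43529412] [0.46222523 0.19644352 0.01      ]
crucible [ 0.653 -0.205  0.046]
bottle? [0.631 0.16  0.046]
flask [0.343 0.11  0.1  ]
pad [ 0.513 -0.062  0.063]
white r [ 0.376 -0.268  0.03 ]
beige [ 0.648 -0.204  0.05 ]
```

View pics/crop1.png

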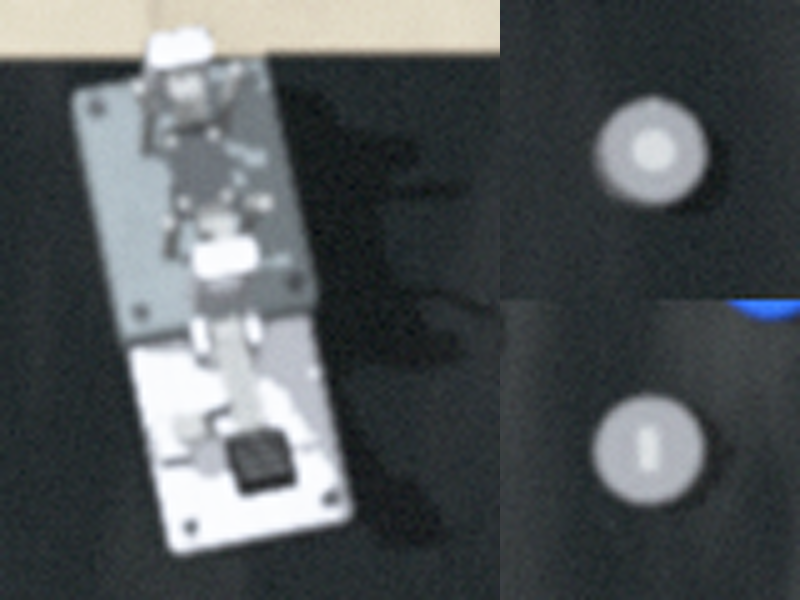

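The crop shows the feeder's housing corners, the two post tops and the pad. The right-hand insets confirm the round spot (thick) and oblong patch (thin). I'll fit the feeder pose to these.

Run:
```python
from h import *
from scipy.optimize import least_squares
c=vision.get_calibration("top")
L=[((72,92),(50,38,30)),((268,62),(50,-38,30)),((317,303),(-50,-38,30)),((124,342),(-50,38,30)),((180,47),(40,0,89)),((225,256),(-40,0,89)),((262,457),(-109,0,63)),((172,553),(-130,38,10)),((352,517),(-130,-38,10))]
def W(p,f):
    x,y,a=p;f=np.array(f)/1000;return [x+f[0]*np.cos(a)-f[1]*np.sin(a),y+f[0]*np.sin(a)+f[1]*np.cos(a),f[2]]
def r(p):return np.concatenate([proj(c,W(p,f))-(285+u[0]/5,140+u[1]/5) for u,f in L])
s=least_squares(r,[.6,-.03,.2],loss="soft_l1");print(s.x,r(s.x).reshape(-1,2).round(1).tolist())
p=s.x
for f in((0,0,70),(-109,0,63),(-116,0,40)):print(np.round(W(p,f),4))
```

```text
[ 0.62136315 -0.04226638  0.18362707] [[-0.1, -0.3], [-0.4, -1.6], [0.7, 0.1], [-0.1, -0.1], [0.1, 0.2], [0.1, 0.5], [-0.3, 0.1], [-1.5, 0.4], [1.5, -0.1]]
[ 0.6214 -0.0423  0.07  ]
[ 0.5142 -0.0622  0.063 ]
[ 0.5073 -0.0634  0.04  ]
```

move_arm --pt "30 -40 0 0.131 -1" --pt "30 -40 0 0.131 -1" --pt "30 -40 0 0.131 -1" --pt "30 -40 0 0.131 -1" --pt "30 -40 0 0 -1" --pt "30 -40 0 0 -1" --pt "30 -40 0 0 -1" --pt "30 -45 0 0 -1" --pt "30 -45 0 0 -1" --pt "30 -45 0 0 -1" --pt "30 -45 0 0 -1" --pt "30 -45 0 0 -1"

```text
time: 1.3
tool_pos: [0.5183, 0.0139, 0.2265]
tool_rot: [3.141, -0.001, -2.986]
contact_force: [0.5, 0.1, 0.6]
opening: 0.0918
grip_force: 0.0
```

move_arm --pt "10 -45 0 0 -1" --pt "10 -45 0 0 -1" --pt "10 -45 0 0 -1" --pt "-2 -45 -10 0 -1" --pt "0 -45 -20 0 -1" --pt "0 -20 -20 0 -1" --pt "0 0 -20 0 -1" --pt "0 0 0 0 -1" --pt "0 0 0 0 -1"

```text
time: 2.2
tool_pos: [0.5456, -0.2288, 0.1567]
tool_rot: [3.141, -0.001, -2.986]
contact_force: [1.3, -1.0, 0.5]
opening: 0.0921
grip_force: 0.0
```

```bash
cat >> h.py <<'E'
from scipy.spatial.transform import Rotation as Ro
def wcal():
    s=monitor.observe();M=np.eye(4);M[:3,:3]=Ro.from_euler("xyz",s["tool_rot"]).as_matrix();M[:3,3]=s["tool_pos"]
    c=vision.get_calibration("wrist");return {"K":c["K"],"T":M@c["mount"]},s
E
python3 - <<'E'
from h import *
c,s=wcal();im=vision.read_camera("wrist")[:,:,::-1].copy()
e=np.array([.5625,-.26,.016]);p=proj(c,e);print(p)
cv2.circle(im,tuple(int(v) for v in p),3,(0,0,255),-1);cv2.imwrite("pics/w1.png",im);print(s["tool_pos"])
E
```

```text
[279.41377688 231.86369895]
[ 0.54560871 -0.22881958  0.15674598]
```

View pics/w1.png

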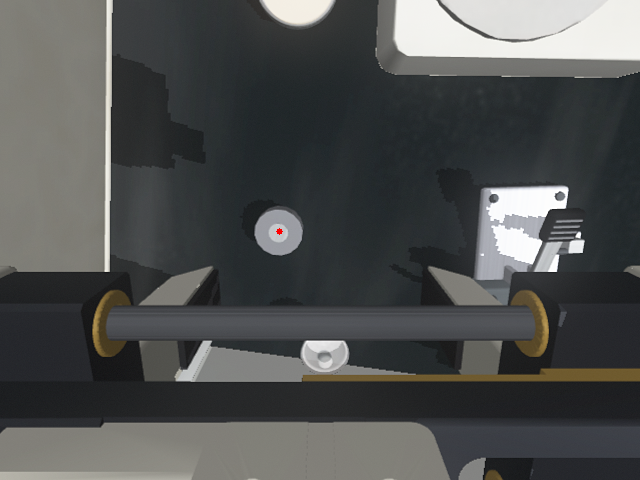

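The wrist view puts the predicted point on the thick disc's spot at (279,232), so the two measurements agree to about 1 mm. The bottle at (325,353) is clear of the fingers.

move_arm --newtons 40 --pt "17 -31 0 0.028 -1" --pt "0 0 -40 0 -1" --pt "0 0 -40 0 -1" --pt "0 0 -30 0 -1" --pt "0 0 -25 0 -1" --pt "0 0 -10 0 -1" --pt "0 0 -7 0 -1" --pt "0 0 0 0 -1" --pt "0 0 0 0 -1"

```text
time: 3.15
tool_pos: [0.5637, -0.2605, 0.0063]
tool_rot: [-3.14, 0.002, -2.958]
contact_force: [0.4, 0.4, 0.0]
opening: 0.092
grip_force: 0.0
```

move_arm --pt "-1 0 -2 0 -1" --pt "0 0 0 0 1" --pt "0 0 0 0 1" --pt "0 0 0 0 1" --pt "0 0 0 0 1" --pt "0 0 0 0 1" --pt "0 0 0 0 1" --pt "0 0 0 0 1" --pt "0 0 0 0 1"

```text
time: 4.05
tool_pos: [0.5617, -0.2601, 0.0028]
tool_rot: [3.142, 0.0, -2.958]
contact_force: [-0.3, -0.8, -0.3]
opening: 0.0392
grip_force: 40.0
```

move_arm --pt "0 0 40 0 1" --pt "0 0 40 0 1" --pt "0 0 40 0 1" --pt "0 0 40 0 1" --pt "10 35 0 0 1" --pt "10 35 0 0 1" --pt "10 35 0 0 1" --pt "10 35 0 0 1" --pt "10 40 0 0 1" --pt "9 38 0 0 1" --pt "0 0 0 0 1" --pt "0 0 0 0 1"

```text
time: 5.25
tool_pos: [0.6206, -0.0413, 0.1626]
tool_rot: [-3.141, -0.001, -2.956]
contact_force: [-0.5, -0.9, 0.6]
opening: 0.0386
grip_force: 40.0
```

Run:
```python
from h import *
c,s=wcal();im=vision.read_camera("wrist")[:,:,::-1].copy()
x,y,a=.6214,-.0423,.1836
for f in[(sx*21,sy*15,82) for sx in(1,-1) for sy in(1,-1)]+[(-40,0,89),(40,0,89),(-109,0,63),(-50,38,30),(-50,-38,30)]:
    f=np.array(f)/1e3;P=[x+f[0]*np.cos(a)-f[1]*np.sin(a),y+f[0]*np.sin(a)+f[1]*np.cos(a),f[2]]
    cv2.circle(im,tuple(int(v) for v in proj(c,P)),2,(0,0,255),-1)
cv2.imwrite("pics/w2.png",im);print(s["tool_pos"],s["tool_rot"],s["contact_force"],s["opening"])
```

```text
[ 0.62061694 -0.04130435  0.16257083] [-3.14147035e+00 -5.39559260e-04 -2.95568129e+00] [-0.5362993  -0.91759004  0.62695152] 0.03860515510316107
```

View pics/w2.png

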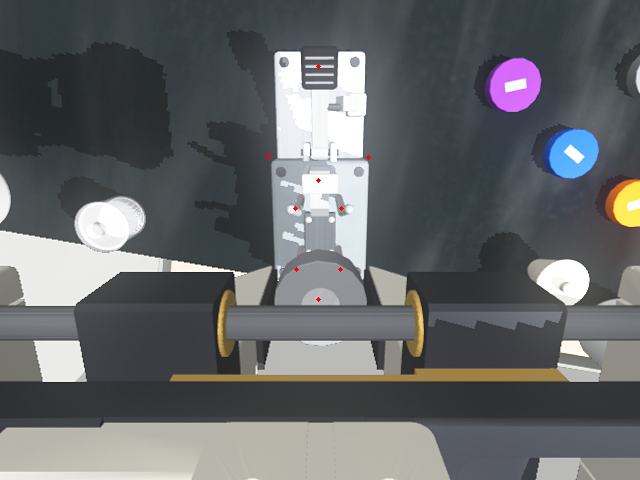

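The wrist view shows the fitted points within 1–2 px of the housing corners (272/368,158), the front post (319,183) and the pad (319,66). The held disc sits on the axis, so I'll descend.

move_arm --pt "0 0 -25 0 1" --pt "0 0 -20 0 1" --pt "0 0 -15 0 1" --pt "0 0 -10 0 1" --pt "0 0 0 0 1"

```text
time: 5.8
tool_pos: [0.6197, -0.0432, 0.0913]
tool_rot: [3.141, -0.003, -2.959]
contact_force: [-0.8, -0.0, -0.3]
opening: 0.0387
grip_force: 40.0
```

move_arm --newtons 60 --pt "0 0 -5 0 1" --pt "0 0 -5 0 1" --pt "0 0 -3 0 1" --pt "0 0 -3 0 1" --pt "0 0 0 0 1"

```text
time: 6.3
tool_pos: [0.6213, -0.0423, 0.0774]
tool_rot: [-3.141, 0.002, -2.958]
contact_force: [0.1, -1.4, 1.8]
opening: 0.0384
grip_force: 60.0
```

move_arm --pt "0 0 -4 0 1" --pt "0 0 -4 0 1" --pt "0 0 -3 0 1" --pt "0 0 -3 0 1" --pt "0 0 0 0 1"

```text
time: 6.8
tool_pos: [0.6219, -0.0423, 0.0635]
tool_rot: [-3.141, 0.003, -2.958]
contact_force: [2.9, -0.7, 3.0]
opening: 0.0383
grip_force: 60.0
```

move_arm --pt "0 0 -4 0 1" --pt "0 0 -4 0 1" --pt "0 0 -3 0 1" --pt "0 0 0 0 1" --pt "0 0 0 0 1"

```text
time: 7.3
tool_pos: [0.622, -0.0423, 0.0529]
tool_rot: [-3.141, 0.003, -2.958]
contact_force: [2.1, 0.9, 6.8]
opening: 0.0385
grip_force: 60.0
```

move_arm --pt "0 0 -2 0 1" --pt "0 0 0 0 1" --pt "0 0 0 0 0" --pt "0 0 0 0 -1" --pt "0 0 0 0 -1" --pt "0 0 0 0 -1" --pt "0 0 0 0 -1"

```text
time: 8.0
tool_pos: [0.6204, -0.0421, 0.0495]
tool_rot: [3.141, -0.001, -2.958]
contact_force: [-0.2, 0.5, -0.2]
opening: 0.073
grip_force: 0.0
```

move_arm --pt "0 0 30 0 -1" --pt "0 0 40 0 -1" --pt "0 0 40 0 -1" --pt "-30 20 0 0 -1" --pt "-40 40 0 0 -1" --pt "-40 40 0 0 -1" --pt "-30 40 0 0 -1" --pt "0 40 0 0 -1" --pt "0 0 0 0 -1"

```text
time: 8.9
tool_pos: [0.489, 0.1324, 0.1603]
tool_rot: [3.14, 0.001, -2.953]
contact_force: [-0.8, -1.3, -0.3]
opening: 0.0914
grip_force: 0.0
```

Run:
```python
from h import *
c,s=wcal();im=vision.read_camera("wrist")[:,:,::-1].copy()
p=proj(c,[.4622,.1964,.01]);print(p,s["tool_pos"],s["tool_rot"])
cv2.circle(im,tuple(int(v) for v in p),3,(0,0,255),-1)
t=vision.read_camera("top")[:,:,::-1]
t=cv2.resize(t[140:200,290:370],None,fx=6,fy=6,interpolation=cv2.INTER_CUBIC)
o=np.zeros((600,800,3),np.uint8);a=cv2.resize(im,(320,240));o[:360,:480]=t;o[:240,480:]=a
q=[int(v) for v in p];cr=im[max(q[1]-60,0):q[1]+60,max(q[0]-60,0):q[0]+60];o[240:480,480:720]=cv2.resize(cr,(240,240))
cv2.imwrite("pics/m3.png",o)
```

```text
[401.83196399 198.03399058] [0.48896423 0.13240709 0.16025954] [ 3.14031300e+00  9.78027056e-04 -2.95335594e+00]
```

View pics/m3.png

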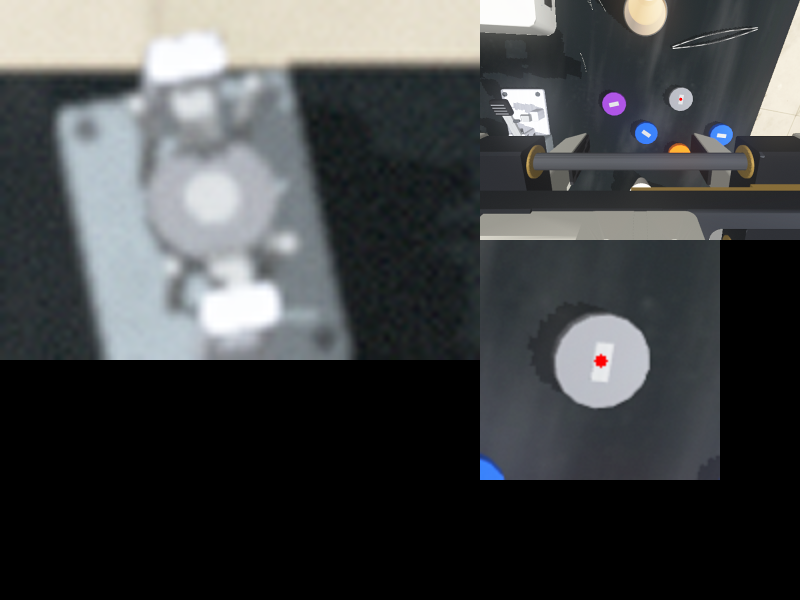

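The thick disc is seated, with both catch noses over its rim at crop (205,135) and (232,270). The thin disc is exactly where predicted.

move_arm --newtons 40 --pt "-13 32 0 0 -1" --pt "-14 32 0 0 -1" --pt "0 0 -40 0 -1" --pt "0 0 -40 0 -1" --pt "0 0 -30 0 -1" --pt "0 0 -25 0 -1" --pt "0 0 -12 0 -1" --pt "0 0 -6 0 -1" --pt "0 0 0 0 -1" --pt "0 0 0 0 -1"

```text
time: 10.0
tool_pos: [0.4639, 0.1925, 0.0077]
tool_rot: [3.141, 0.002, -2.958]
contact_force: [1.7, -0.0, 0.7]
opening: 0.0923
grip_force: 0.0
```

move_arm --pt "-1 3 -4 0 -1" --pt "0 0 0 0 1" --pt "0 0 0 0 1" --pt "0 0 0 0 1" --pt "0 0 0 0 1" --pt "0 0 0 0 1" --pt "0 0 0 0 1" --pt "0 0 0 0 1" --pt "0 0 0 0 1"

```text
time: 10.9
tool_pos: [0.462, 0.1956, 0.0028]
tool_rot: [3.141, 0.0, -2.958]
contact_force: [0.5, -0.2, -0.2]
opening: 0.038
grip_force: 40.0
```

move_arm --pt "0 0 40 0 1" --pt "0 0 40 0 1" --pt "0 0 40 0 1" --pt "0 0 40 0 1" --pt "27 -40 0 0 1" --pt "27 -40 0 0 1" --pt "27 -40 0 0 1" --pt "26 -40 0 0 1" --pt "26 -39 0 0 1" --pt "26 -39 0 0 1" --pt "0 0 0 0 1" --pt "0 0 0 0 1"

```text
time: 12.1
tool_pos: [0.6208, -0.0433, 0.1619]
tool_rot: [3.141, -0.001, -2.96]
contact_force: [-0.8, 0.2, -0.5]
opening: 0.0384
grip_force: 40.0
```

move_arm --newtons 60 --pt "0 1 -25 0 1" --pt "0 0 -20 0 1" --pt "0 0 -15 0 1" --pt "0 0 -10 0 1" --pt "0 0 -6 0 1" --pt "0 0 -4 0 1" --pt "0 0 -4 0 1" --pt "0 0 0 0 1"

```text
time: 12.9
tool_pos: [0.6219, -0.0413, 0.0797]
tool_rot: [-3.141, 0.003, -2.958]
contact_force: [1.5, 0.5, 0.7]
opening: 0.038
grip_force: 60.0
```

move_arm --pt "0 0 -4 0 1" --pt "0 0 -4 0 1" --pt "0 0 -3 0 1" --pt "0 0 0 0 1"

```text
time: 13.3
tool_pos: [0.6236, -0.0419, 0.0706]
tool_rot: [-3.139, 0.007, -2.958]
contact_force: [4.5, 0.3, 6.1]
opening: 0.0376
grip_force: 60.0
```

move_arm --pt "-1 0 -3 0 1" --pt "0 0 -3 0 1" --pt "0 0 -3 0 1" --pt "0 0 0 0 1" --pt "0 0 0 0 1"

```text
time: 13.8
tool_pos: [0.6232, -0.042, 0.0615]
tool_rot: [-3.139, 0.008, -2.958]
contact_force: [4.0, 0.1, 7.8]
opening: 0.0375
grip_force: 60.0
```

move_arm --pt "0 0 -3 0 1" --pt "0 0 -2 0 1" --pt "0 0 0 0 1" --pt "0 0 0 0 1"

```text
time: 14.2
tool_pos: [0.6232, -0.042, 0.0566]
tool_rot: [-3.139, 0.008, -2.958]
contact_force: [3.5, -0.2, 8.7]
opening: 0.038
grip_force: 60.0
```

move_arm --pt "0 0 0 0 0" --pt "0 0 0 0 -1" --pt "0 0 0 0 -1" --pt "0 0 0 0 -1" --pt "0 0 0 0 -1" --pt "0 0 30 0 -1" --pt "0 0 40 0 -1" --pt "0 0 40 0 -1" --pt "-35 30 0 0 -1" --pt "-45 40 0 0 -1" --pt "-45 40 0 0 -1" --pt "0 0 0 0 -1"

```text
time: 15.4
tool_pos: [0.5051, 0.0583, 0.1635]
tool_rot: [3.139, -0.005, -2.954]
contact_force: [1.1, -0.1, 0.3]
opening: 0.0918
grip_force: 0.0
```

Run:
```python
from h import *
t=vision.read_camera("top")[:,:,::-1]
c,s=wcal();w=vision.read_camera("wrist")[:,:,::-1];u=vision.read_camera("scene")[:,:,::-1]
t=cv2.resize(t[145:195,295:365],None,fx=6,fy=6,interpolation=cv2.INTER_CUBIC)
o=np.zeros((600,800,3),np.uint8);o[:300,:420]=t;o[:240,480:]=cv2.resize(w,(320,240));o[310:550,:320]=cv2.resize(u,(320,240))
p=proj(vision.get_calibration("scene"),[.6214,-.0423,.07]);q=[int(v) for v in p];print(q,s["tool_pos"])
o[260:560,480:780]=cv2.resize(u[q[1]-50:q[1]+50,q[0]-50:q[0]+50],(300,300),interpolation=cv2.INTER_CUBIC)
cv2.imwrite("pics/m4.png",o)
```

```text
[281, 211] [0.50818197 0.05670433 0.16402727]
```

View pics/m4.png

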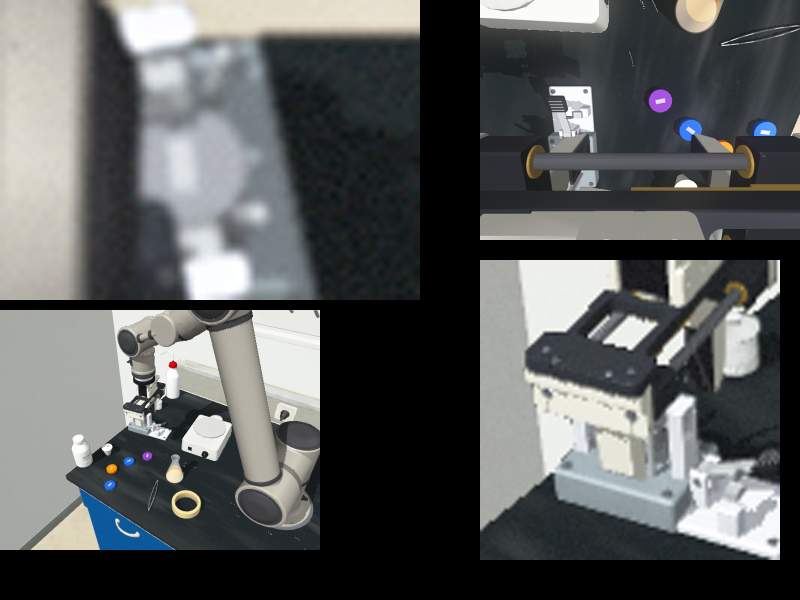

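The top view shows the thin disc in the stack, but the arm partly covers the feeder. I'll move back, shut the fingers and look again.

move_arm --pt "-20 -40 0 0 1" --pt "-20 -40 0 0 1" --pt "-18 -43 0 0 1" --pt "-20 0 0 0 1" --pt "-20 0 0 0 1" --pt "0 0 0 0 1" --pt "0 0 0 0 1" --pt "0 0 0 0 1"

```text
time: 16.35
tool_pos: [0.4137, -0.0685, 0.1639]
tool_rot: [-3.141, 0.001, -2.958]
contact_force: [0.4, -0.4, 0.2]
opening: 0.0326
grip_force: 0.0
```

Run:
```python
from h import *
t=vision.read_camera("top")[:,:,::-1]
u=vision.read_camera("scene")[:,:,::-1]
o=np.zeros((600,800,3),np.uint8);o[:,:480]=cv2.resize(t[145:245,290:370],(480,600),interpolation=cv2.INTER_CUBIC)
o[:300,490:790]=cv2.resize(u[161:261,231:331],(300,300),interpolation=cv2.INTER_CUBIC)
print(monitor.observe()["tool_pos"])
cv2.imwrite("pics/m5.png",o)
```

```text
[ 0.41322245 -0.06812715  0.16375449]
```

View pics/m5.png

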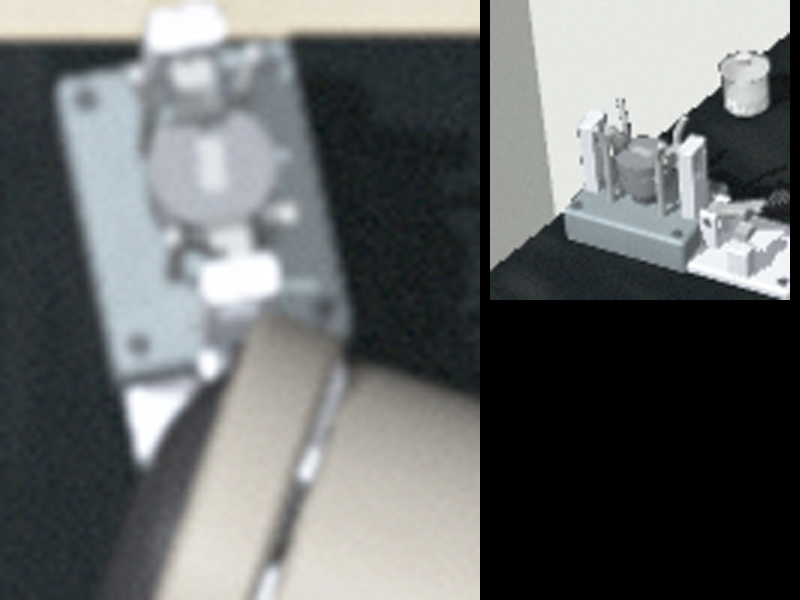

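Both catch noses overlap the thin disc at crop (208,105) and (235,238), and the scene view shows the stack level. Next is the lever.

move_arm --newtons 20 --pt "32 1 0 0 1" --pt "32 1 0 0 1" --pt "32 0 0 0 1" --pt "0 0 -40 0 1" --pt "0 0 -30 0 1" --pt "0 0 -20 0 1" --pt "0 0 -5 0 1" --pt "0 0 0 0 1"

```text
time: 17.25
tool_pos: [0.5082, -0.0656, 0.0684]
tool_rot: [3.141, -0.001, -2.957]
contact_force: [-0.9, 0.1, 0.9]
opening: 0.0003
grip_force: 0.0
```

move_arm --pt "0 0 -6 0 1" --pt "0 0 -6 0 1" --pt "0 0 -6 0 1" --pt "0 0 -6 0 1" --pt "0 0 -4 0 1" --pt "0 0 0 0 1"

```text
time: 17.85
tool_pos: [0.5083, -0.0661, 0.0407]
tool_rot: [-3.141, 0.0, -2.958]
contact_force: [-2.8, -0.8, 3.6]
opening: 0.0004
grip_force: 1.9
```

move_arm --pt "0 0 -2 0 1" --pt "0 0 -1 0 1" --pt "0 0 -1 0 1" --pt "0 0 0 0 1"

```text
time: 18.25
tool_pos: [0.5083, -0.0661, 0.0369]
tool_rot: [-3.141, 0.0, -2.958]
contact_force: [-4.0, -1.0, 4.8]
opening: 0.0004
grip_force: 2.6
```

move_arm --pt "0 0 -1 0 1" --pt "0 0 -1 0 1" --pt "0 0 0 0 1"

```text
time: 18.55
tool_pos: [0.5084, -0.0662, 0.0363]
tool_rot: [-3.141, 0.001, -2.958]
contact_force: [-7.6, -1.2, 18.0]
opening: 0.0002
grip_force: 9.1
```

At the stop. Now I'll lift slowly, retreat and look.

move_arm --pt "0 0 3 0 1" --pt "0 0 4 0 1" --pt "0 0 6 0 1" --pt "0 0 20 0 1" --pt "0 0 40 0 1" --pt "0 0 40 0 1" --pt "-30 30 0 0 1" --pt "-40 50 0 0 1" --pt "-30 50 0 0 1" --pt "0 50 0 0 1" --pt "0 50 0 0 1" --pt "0 0 0 0 1"

```text
time: 19.75
tool_pos: [0.4209, 0.1514, 0.1482]
tool_rot: [3.14, 0.002, -2.951]
contact_force: [0.5, -1.8, -0.2]
opening: 0.0
grip_force: 0.0
```

Run:
```python
from h import *
t=vision.read_camera("top")[:,:,::-1]
u=vision.read_camera("scene")[:,:,::-1]
o=np.zeros((600,800,3),np.uint8);o[:,:480]=cv2.resize(t[145:245,290:370],(480,600),interpolation=cv2.INTER_CUBIC)
o[:300,490:790]=cv2.resize(u[171:271,251:351],(300,300),interpolation=cv2.INTER_CUBIC)
o[310:535,490:790]=cv2.resize(t,(300,225))
print(monitor.observe()["tool_pos"])
cv2.imwrite("pics/m6.png",o)
```

```text
[0.42114808 0.14716766 0.14778923]
```

View pics/m6.png

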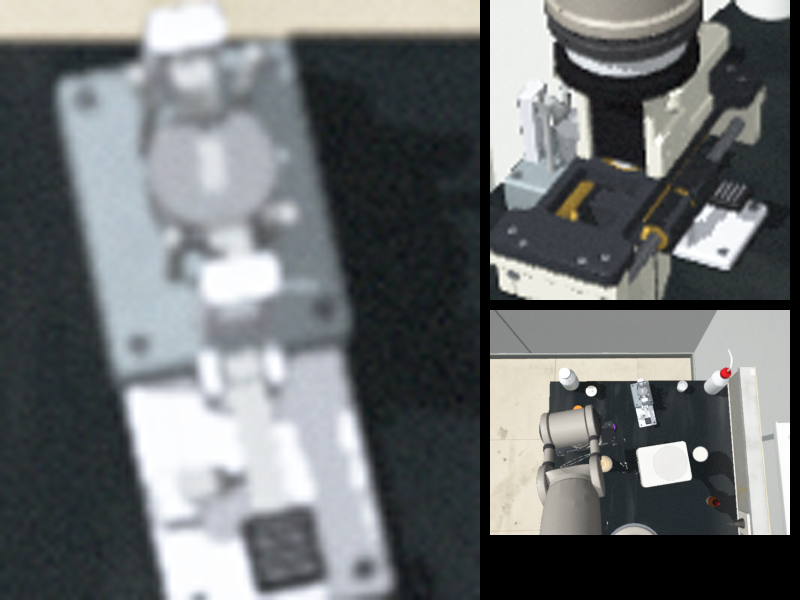

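The pad has moved from row 231 to about row 236, which fits the lever being held down. The thin disc is still under both catches and the bystanders have not moved.

```bash
python3 -c "
from h import *
print(workorder.hand_in())"
```

```text
the job is handed in; nothing more can be done
None
```

I loaded the thick disc and then the thin disc into the feeder, with both catches over the stack. I then pressed the lever down until its catch held it, and handed the job in. The last camera view was consistent with all of this and showed the glassware in place, but the hand-in returned no verdict.

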